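# Lay out the curing tray and turn its sign

### The arm

A 7-joint arm with a two-finger parallel gripper is mounted at the origin on the work surface. World frame = base frame: x ahead of the robot, y to its left, z up, the work surface at z = 0. Lengths are in m, angles in rad, forces in N, time in s.
With the tool pointing down it reaches from about 0.425 to 0.925 m from the base axis. Payload 6.8 kg.
Tool frame: the origin (TCP) lies on the centre line of the jaws, within the pads' length; the fingertips stand 14 mm ahead of it and the grasp point (between the pads) lies 5 mm behind it (bot.finger_overhang is the distance from the TCP to the fingertips, in m); z points along the fingers, y is the line along which they close (so a half turn about z gives the same grasp; the last joint's range is limited). The gripper opens to 85 mm and grips with 20 to 120 N. Pads are 22 mm wide; open, the fingers measure 114 mm over their backs; the gripper's body (76 mm by 85 mm) begins 54 mm behind the grasp point. The pads swing forward as they close: fully open they stand 13 mm farther back than shut.
Start: joints at [1.013, 0.477, 0.022, 1.555, -0.011, 1.109, -0.083], TCP at [0.293, -0.608, 0.214] pointing down, gripper open.
Joint ranges: [-2.96, 2.96], [-0.34, 2.1], [-1.41, 1.46], [0.24, 2.44], [-1.37, 4.51], [0.17, 1.92], [-2.96, 2.96]. Speed limits (rad/s): [2.39, 2.39, 3.14, 3.14, 3.14, 3.14, 3.14].

### API

Orientations are given as a unit quaternion [w, x, y, z].
In Python, from station import bot gives the robot as it stands.
- The arm moves only by the shell command python3 -m inch 'ROWS' [OPENING] [FORCE]. ROWS is JSON, a list of rows, each a list of 4 numbers: the shift along the tool's x, y, z in m, then the turn about the tool's z in degrees. A call has 1 to 12 rows; each row shifts and turns the commanded pose from where the row before left it, along the tool's axes as they then stand; what a row does not reach is not made up. A row lasts 1/10 s, in which the tool goes at most 50 mm and 8.59 degrees, less where a joint would pass 70% of its speed; a pose out of reach is approached as far as the arm can. A call is refused whole if a number of a shift passes 0.05 or a number of a turn 8.59, either way. A call with a gripper value outside its range is refused whole. OPENING is the finger opening in m, from 0 to 0.0854, set as the call begins (- or left out, the last holds). The fingers move at their own pace and stop on an object; FORCE is the grip in N (left out, the last holds). Time passes only in rows, so rows that do not move let the fingers close. It gives the time, the measured TCP pose, the force, the opening and the grip force at its end, in the units of the state.
- bot.get_obs(): the state, without advancing time (a new reading comes with each control period).
- bot.read_camera(name): name is "scene" or "side" or "wrist"; returns a dict with "color" (420x560x3 uint8, red, green, blue), "mtx" (3x3 intrinsics, pixels), "dist_coeffs" ([k1, k2, p1, p2, k3] as OpenCV has them; the pictures are not rectified), "world_from_camera" (4x4, takes a point from camera to world coordinates); the wrist camera has in their place "hand_eye" (4x4, takes a point from camera to tool coordinates, whose origin is the TCP and whose axes are the flange's). Camera axes: x right, y up, looking along -z (the intrinsics and any distortion apply to the point x, -y, -z); pixel columns grow to the right and rows downward; lengths in m; the calibration is good to about 2 mm. A picture is of the moment at which its call begins: read the wrist's pose just before it. There is no depth.
- bot.hand_in(): hands the job in; it is judged then, once.
The state is a dict: "t": time; "q": joint angles; "joint_vel": joint speeds; "joint_torque": joint torques, N m; "eef_pos": TCP position; "tool_rot": TCP orientation; "contact_force": force on the tool from outside, world axes, zero at the start; "torque": the same for the moment, N m; "gripper_width": opening from 0.0 (shut) to 1.0 (fully open); "grasp_force": force on a finger pad.
Only numpy, scipy, OpenCV 4.12 (cv2) and the standard library are available. Lean on these libraries where they do the work, as an engineer would, in place of code of your own. Each camera call takes 0.05 s, during which the arm holds its last target. There are 200 camera calls.

### The job

The little squashes have been tipped in a heap in the slatted tray: spread them over the whole tray in a single layer, right out to all four corners, every one resting on the slats with at least a finger's breadth of air between it and any other. Once they are all laid out, spin the board of the two-sided sign half a turn so that its green face, squared up with the foot of the stand, shows to the room where the red one was. Leave the things on the lazy susan undisturbed.

Things in the scene. Friction and masses are not known exactly. Their poses are not given: they have to be found in the camera images.
- tray: Pale wooden slatted tray, fixed to the counter (does not move). Inside it measures 270 mm along its x axis and 390 mm along its y axis. Origin: centre of its underside, on the counter; z up. Its floor (top of the slats, practically flat) is 25 mm above the origin and the tops of its 10 mm thick walls 55 mm above the origin.
- squash1_center (a point): Little pumpkin-like squash, loose, about 130 g: a lobed round body 62 mm across and 38 mm high, with a stiff straight round stalk 13 mm thick standing up from the middle of its top, from 38 to 66 mm above its underside. This point lies on its axis 20 mm above its underside; its z axis points along the stalk. It can be lifted by the stalk. Always there.
- squash2_center (a point): Little pumpkin-like squash, loose, about 130 g: a lobed round body 62 mm across and 38 mm high, with a stiff straight round stalk 13 mm thick standing up from the middle of its top, from 38 to 66 mm above its underside. This point lies on its axis 20 mm above its underside; its z axis points along the stalk. It can be lifted by the stalk. Always there.
- squash3_center (a point): Little pumpkin-like squash, loose, about 130 g: a lobed round body 62 mm across and 38 mm high, with a stiff straight round stalk 13 mm thick standing up from the middle of its top, from 38 to 66 mm above its underside. This point lies on its axis 20 mm above its underside; its z axis points along the stalk. It can be lifted by the stalk. Always there.
- squash4_center (a point): Little pumpkin-like squash, loose, about 130 g: a lobed round body 62 mm across and 38 mm high, with a stiff straight round stalk 13 mm thick standing up from the middle of its top, from 38 to 66 mm above its underside. This point lies on its axis 20 mm above its underside; its z axis points along the stalk. It can be lifted by the stalk. Always there.
- squash5_center (a point): Little pumpkin-like squash, loose, about 130 g: a lobed round body 62 mm across and 38 mm high, with a stiff straight round stalk 13 mm thick standing up from the middle of its top, from 38 to 66 mm above its underside. This point lies on its axis 20 mm above its underside; its z axis points along the stalk. It can be lifted by the stalk. Always there. It starts on top of four others.
- squash6_center (a point): Little pumpkin-like squash, loose, about 130 g: a lobed round body 62 mm across and 38 mm high, with a stiff straight round stalk 13 mm thick standing up from the middle of its top, from 38 to 66 mm above its underside. This point lies on its axis 20 mm above its underside; its z axis points along the stalk. It can be lifted by the stalk. May be absent (None from the start).
- squash7_center (a point): Little pumpkin-like squash, loose, about 130 g: a lobed round body 62 mm across and 38 mm high, with a stiff straight round stalk 13 mm thick standing up from the middle of its top, from 38 to 66 mm above its underside. This point lies on its axis 20 mm above its underside; its z axis points along the stalk. It can be lifted by the stalk. May be absent (None from the start).
- squash8_center (a point): Little pumpkin-like squash, loose, about 130 g: a lobed round body 62 mm across and 38 mm high, with a stiff straight round stalk 13 mm thick standing up from the middle of its top, from 38 to 66 mm above its underside. This point lies on its axis 20 mm above its underside; its z axis points along the stalk. It can be lifted by the stalk. May be absent (None from the start).
- sign_stand: Fixed stand of the sign: dark rectangular foot 80 mm (x) by 130 mm (y) by 14 mm, with an upright spindle in the middle. Origin: centre of its underside on the counter, on the spindle's axis; its +x axis points to the room (away from the robot); z up.
- sign_top (a point): Middle of the top edge of the sign board, on the spindle's axis, 120 mm above the counter. The board is 120 mm wide, 76 mm high and 12 mm thick, red on one broad face and green on the other (half red, half green along its top edge too); the spindle is hidden in it and nothing stands above its top edge. This point turns with the board: its x axis points out of the red face, its y axis runs along the board's width.
- sign (a joint): Angle of the board about the upright spindle (rad, growing anticlockwise seen from above). 0: the red face looks along the stand's +x, to the room; +3.14 or -3.14: the green face does. It turns freely both ways with light friction, stays where it is left, and has stops at +4.2 and -4.2.
- susan: Lazy susan of pale oak, 250 mm across, freely rotating, its top 30 mm above the counter; origin at its centre on the counter. Bystander carrying the next four things.
- honey_pot_center (a point): Ceramic honey pot with white lid, 86 mm across, 107 mm high; point 50 mm up. Stands on the lazy susan; bystander, not to be disturbed.
- spice_jar_center (a point): Glass spice jar with steel cap, 50 mm across, 94 mm high; point 45 mm up. Stands on the lazy susan; bystander, not to be disturbed.
- grater_center (a point): Steel nutmeg grater, 55 by 42 mm, 123 mm high with its handle; point 50 mm up. Stands on the lazy susan; bystander, not to be disturbed.
- peg_center (a point): Green plastic peg, 75 by 19 by 12 mm, lying; point at its centre. Stands on the lazy susan; bystander, not to be disturbed.
There are look-alikes about, which are no part of the job. Leave any blue or purple look-alike of the part that bears squash3_center alone.

How it is judged:
On the way, in this order (a step that is already met when the one before it is completed fails the run):
1. all the squashes lie spread out in the tray in one layer (horizontal distance between squash1_center and squash2_center above 0.072 m and horizontal distance between each of squash1_center, squash2_center and squash3_center above 0.072 m and horizontal distance between each of squash1_center, squash2_center, squash3_center and squash4_center above 0.072 m and horizontal distance between each of squash1_center, squash2_center, squash3_center, squash4_center and squash5_center above 0.072 m and horizontal distance between each of squash1_center, squash2_center, squash3_center, squash4_center, squash5_center and squash6_center above 0.072 m and horizontal distance between each of squash1_center, squash2_center, squash3_center, squash4_center, squash5_center, squash6_center and squash7_center above 0.072 m and horizontal distance between each of squash1_center, squash2_center, squash3_center, squash4_center, squash5_center, squash6_center, squash7_center and squash8_center above 0.072 m and x of squash1_center in the frame of tray between -0.135 and 0.135 m and y of squash1_center in the frame of tray between -0.195 and 0.195 m and z of squash1_center in the frame of tray between 0.036 and 0.066 m and x of squash2_center in the frame of tray between -0.135 and 0.135 m and y of squash2_center in the frame of tray between -0.195 and 0.195 m and z of squash2_center in the frame of tray between 0.036 and 0.066 m and x of squash3_center in the frame of tray between -0.135 and 0.135 m and y of squash3_center in the frame of tray between -0.195 and 0.195 m and z of squash3_center in the frame of tray between 0.036 and 0.066 m and x of squash4_center in the frame of tray between -0.135 and 0.135 m and y of squash4_center in the frame of tray between -0.195 and 0.195 m and z of squash4_center in the frame of tray between 0.036 and 0.066 m and x of squash5_center in the frame of tray between -0.135 and 0.135 m and y of squash5_center in the frame of tray between -0.195 and 0.195 m and z of squash5_center in the frame of tray between 0.036 and 0.066 m and x of squash6_center in the frame of tray between -0.135 and 0.135 m and y of squash6_center in the frame of tray between -0.195 and 0.195 m and z of squash6_center in the frame of tray between 0.036 and 0.066 m and x of squash7_center in the frame of tray between -0.135 and 0.135 m and y of squash7_center in the frame of tray between -0.195 and 0.195 m and z of squash7_center in the frame of tray between 0.036 and 0.066 m and x of squash8_center in the frame of tray between -0.135 and 0.135 m and y of squash8_center in the frame of tray between -0.195 and 0.195 m and z of squash8_center in the frame of tray between 0.036 and 0.066 m and ((x of squash1_center in the frame of tray above 0.045 m and y of squash1_center in the frame of tray above 0.085 m) or (x of squash2_center in the frame of tray above 0.045 m and y of squash2_center in the frame of tray above 0.085 m) or (x of squash3_center in the frame of tray above 0.045 m and y of squash3_center in the frame of tray above 0.085 m) or (x of squash4_center in the frame of tray above 0.045 m and y of squash4_center in the frame of tray above 0.085 m) or (x of squash5_center in the frame of tray above 0.045 m and y of squash5_center in the frame of tray above 0.085 m) or (x of squash6_center in the frame of tray above 0.045 m and y of squash6_center in the frame of tray above 0.085 m) or (x of squash7_center in the frame of tray above 0.045 m and y of squash7_center in the frame of tray above 0.085 m) or (x of squash8_center in the frame of tray above 0.045 m and y of squash8_center in the frame of tray above 0.085 m)) and ((x of squash1_center in the frame of tray above 0.045 m and y of squash1_center in the frame of tray below -0.085 m) or (x of squash2_center in the frame of tray above 0.045 m and y of squash2_center in the frame of tray below -0.085 m) or (x of squash3_center in the frame of tray above 0.045 m and y of squash3_center in the frame of tray below -0.085 m) or (x of squash4_center in the frame of tray above 0.045 m and y of squash4_center in the frame of tray below -0.085 m) or (x of squash5_center in the frame of tray above 0.045 m and y of squash5_center in the frame of tray below -0.085 m) or (x of squash6_center in the frame of tray above 0.045 m and y of squash6_center in the frame of tray below -0.085 m) or (x of squash7_center in the frame of tray above 0.045 m and y of squash7_center in the frame of tray below -0.085 m) or (x of squash8_center in the frame of tray above 0.045 m and y of squash8_center in the frame of tray below -0.085 m)) and ((x of squash1_center in the frame of tray below -0.045 m and y of squash1_center in the frame of tray above 0.085 m) or (x of squash2_center in the frame of tray below -0.045 m and y of squash2_center in the frame of tray above 0.085 m) or (x of squash3_center in the frame of tray below -0.045 m and y of squash3_center in the frame of tray above 0.085 m) or (x of squash4_center in the frame of tray below -0.045 m and y of squash4_center in the frame of tray above 0.085 m) or (x of squash5_center in the frame of tray below -0.045 m and y of squash5_center in the frame of tray above 0.085 m) or (x of squash6_center in the frame of tray below -0.045 m and y of squash6_center in the frame of tray above 0.085 m) or (x of squash7_center in the frame of tray below -0.045 m and y of squash7_center in the frame of tray above 0.085 m) or (x of squash8_center in the frame of tray below -0.045 m and y of squash8_center in the frame of tray above 0.085 m)) and ((x of squash1_center in the frame of tray below -0.045 m and y of squash1_center in the frame of tray below -0.085 m) or (x of squash2_center in the frame of tray below -0.045 m and y of squash2_center in the frame of tray below -0.085 m) or (x of squash3_center in the frame of tray below -0.045 m and y of squash3_center in the frame of tray below -0.085 m) or (x of squash4_center in the frame of tray below -0.045 m and y of squash4_center in the frame of tray below -0.085 m) or (x of squash5_center in the frame of tray below -0.045 m and y of squash5_center in the frame of tray below -0.085 m) or (x of squash6_center in the frame of tray below -0.045 m and y of squash6_center in the frame of tray below -0.085 m) or (x of squash7_center in the frame of tray below -0.045 m and y of squash7_center in the frame of tray below -0.085 m) or (x of squash8_center in the frame of tray below -0.045 m and y of squash8_center in the frame of tray below -0.085 m))), for 0.3 s.
2. the sign shows its green face to the room ((value of joint sign between 2.94159 and 3.34159 rad or value of joint sign between -3.34159 and -2.94159 rad)), for 0.2 s.
At the end, for the whole second after the job is handed in: All squashes on the tray floor (centre under 41 mm above the slats), centres over 72 mm apart, each corner has one (over 45 mm in x and 85 mm in y from the tray's middle); the green face looks along the stand's +x within 0.2 rad; all at rest (all of step 1 and (value of joint sign between 2.94159 and 3.34159 rad or value of joint sign between -3.34159 and -2.94159 rad) and linear speed of each of squash1, squash2, squash3, squash4, squash5, squash6, squash7, squash8 below 0.02 m/s and velocity of joint sign between -0.1 and 0.1 rad/s); the robot touches nothing.
It fails at once if the honey pot on the lazy susan is shifted more than 30 mm or toppled (distance of honey_pot_center from where it was at the start of the episode above 0.03 m or angle between honey_pot_center's own z axis and vertical above 0.5 rad).
It fails at once if the spice jar on the lazy susan is shifted more than 30 mm or toppled (distance of spice_jar_center from where it was at the start of the episode above 0.03 m or angle between spice_jar_center's own z axis and vertical above 0.5 rad).
It fails at once if the grater on the lazy susan is shifted more than 30 mm or toppled (distance of grater_center from where it was at the start of the episode above 0.03 m or angle between grater_center's own z axis and vertical above 0.5 rad).
It fails at once if the peg on the lazy susan is shifted more than 30 mm or toppled (distance of peg_center from where it was at the start of the episode above 0.03 m or angle between peg_center's own z axis and vertical above 0.5 rad).
Of squash6, squash7, squash8 only 1 to 3 are there at a start; the rules pass over those that are not, and their reading is None.
At some moment in a run one of squash1, squash2, squash3, squash4, squash5, squash6, squash7, squash8 may be knocked a few centimetres aside while the robot is not near it.
Once in a run the grip may slacken for a moment while it holds something.
It also fails if it takes over 210 s, if anything falls off the work surface, if the arm or the gripper's body presses on something with over 40 N, if the wrist force passes 120 N, or if a joint passes its speed limit or range.

## Working session

There is one attempt and no reset: what is moved stays moved. The work goes in short steps, Python scripts to look and compute and a shell command to move; the robot and the scene stay as the last step left them, time stands still between calls to the robot, and variables do not carry over. Pictures are saved under pics/ and viewed, at most 14 in all, crops included, and the job is handed in when it is done.

```bash
mkdir -p pics
cat > h.py <<'E'
import numpy as np,cv2
from station import bot
from scipy.spatial.transform import Rotation as R
def pose(o=None):
    o=o or bot.get_obs(); T=np.eye(4); q=np.array(o["tool_rot"]); T[:3,:3]=R.from_quat(q[[1,2,3,0]]).as_matrix(); T[:3,3]=o["eef_pos"]; return T
def snap(name,fn=None):
    T=pose(); c=bot.read_camera(name)
    W=np.array(c["world_from_camera"]) if name!="wrist" else T@np.array(c["hand_eye"])
    c={"img":np.array(c["color"]),"K":np.array(c["mtx"]),"d":np.array(c["dist_coeffs"]),"W":W}
    np.savez("last_%s.npz"%(fn or name),**c)
    if fn: cv2.imwrite("pics/%s.png"%fn,c["img"][...,::-1])
    return c
def load(n): return np.load("last_%s.npz"%n)
def world(c,uv,z):
    p=cv2.undistortPoints(np.array([[uv]],float),c["K"],c["d"])[0,0]
    d=c["W"][:3,:3]@np.array([p[0],-p[1],-1]); o=c["W"][:3,3]
    return o+d*(z-o[2])/d[2]
def pix(c,P):
    P=np.atleast_2d(P); W=np.linalg.inv(c["W"]); q=P@W[:3,:3].T+W[:3,3]; q=q*[1,-1,-1]
    return cv2.projectPoints(q,np.zeros(3),np.zeros(3),c["K"],c["d"])[0][:,0]
E
python3 - <<'E'
from h import *
for n in("scene","side"): 
    c=snap(n,n+"0"); print(n,c["W"].round(3).tolist())
o=bot.get_obs(); print(o["t"],pose(o).round(3).tolist())
E
```

```text
scene [[0.549, -0.654, 0.521, 1.292], [0.836, 0.435, -0.334, -0.466], [-0.008, 0.619, 0.786, 1.227], [0.0, 0.0, 0.0, 1.0]]
side [[-0.789, 0.43, -0.44, -0.053], [-0.615, -0.555, 0.561, 0.788], [-0.003, 0.713, 0.702, 1.101], [0.0, 0.0, 0.0, 1.0]]
0.1 [[0.901, 0.435, -0.001, 0.293], [0.435, -0.901, 0.001, -0.607], [-0.0, -0.002, -1.0, 0.213], [0.0, 0.0, 0.0, 1.0]]
```

View pics/scene0.png

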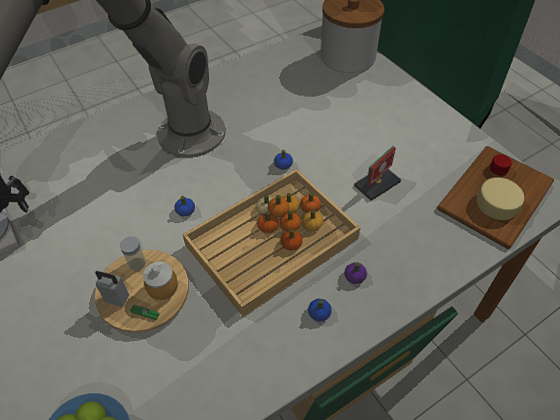

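View pics/side0.png

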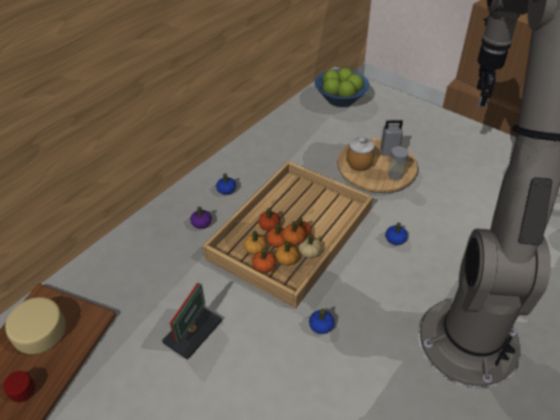

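The tray holds about 8 orange, yellow and cream squashes, heaped at (285,220) in the scene view. Blue and purple look-alikes lie outside it at (185,206), (283,160), (319,310) and (356,273). The sign is at (380,172). I'll enlarge next.

Run:
```python
from h import *
a=load("scene0")["img"][165:310,180:365]; b=load("side0")["img"][160:300,200:375]
a=cv2.resize(a,(800,627),interpolation=3)
s=4.3
A=cv2.resize(load("scene0")["img"][165:313,178:364],None,fx=s,fy=4.0,interpolation=2)
cv2.imwrite("pics/a.png",A[...,::-1]); print(A.shape)
```

```text
(592, 800, 3)
```

View pics/a.png

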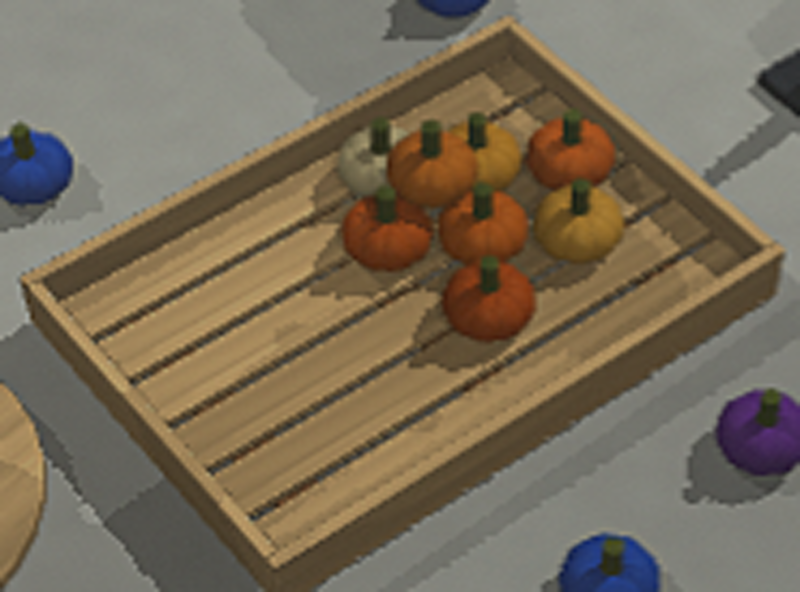

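```bash
cat >> h.py <<'E'
def fit(c,uv,z=.055):
    # uv: outer top corners; returns tray centre, yaw
    return np.array([world(c,p,z) for p in uv])
E
python3 - <<'E'
from h import *
c=load("scene0"); f=lambda p:(p[0]/4.301+178-.4,p[1]/4.0+165-.4)
C=np.array([world(c,f(p),.055) for p in[(22,283),(512,18),(782,248),(273,563)]]); print(C.round(3),C.mean(0).round(3))
for i in range(4):
    d=C[(i+1)%4]-C[i]; print(np.linalg.norm(d).round(3),np.degrees(np.arctan2(d[1],d[0])).round(1))
x=C[3]-C[0]+C[2]-C[1]; a=np.arctan2(x[1],x[0]);m=C.mean(0)
print("yaw",np.degrees(a))
np.save("tray.npy",[m[0],m[1],a])
Rt=np.array([[np.cos(a),np.sin(a)],[-np.sin(a),np.cos(a)]])
for n,p,z in[("cream",(380,125),.091),("top",(432,127),.121),("yel",(477,118),.091),("or4",(572,116),.091),("yel5",(580,187),.091),("or6",(483,190),.091),("or6hi",(483,190),.121),("or7",(387,192),.091),("red8",(490,263),.091)]:
    w=world(c,f(p),z); print(n,w.round(3),"tray",(Rt@(w-m)[:2]).round(3), "r",np.hypot(*w[:2]).round(3))
for n,p in[("sign foot corners",0)]: 
    for q in[(356,185),(378,199),(401,181),(380,164)]: print("foot",world(c,q,.014).round(3))
for n,q,z in[("susan",(142,290),.03),("pot lid",(158,270),.137),("grater",(105,275),.15),("jar",(131,243),.124)]: print(n,world(c,q,z).round(3))
E
```

```text
[[ 0.423 -0.232  0.055]
 [ 0.391  0.175  0.055]
 [ 0.672  0.197  0.055]
 [ 0.702 -0.208  0.055]] [ 0.547 -0.017  0.055]
0.408 94.5
0.281 4.5
0.406 -85.7
0.28 -175.0
yaw 4.715531766579684
cream [0.456 0.023 0.091] tray [-0.087  0.047] r 0.457
top [0.499 0.037 0.121] tray [-0.044  0.058] r 0.5
yel [0.487 0.081 0.091] tray [-0.052  0.102] r 0.493
or4 [0.52  0.134 0.091] tray [-0.014  0.153] r 0.537
yel5 [0.576 0.101 0.091] tray [0.039 0.115] r 0.585
or6 [0.544 0.047 0.091] tray [0.002 0.064] r 0.546
or6hi [0.563 0.033 0.121] tray [0.021 0.049] r 0.564
or7 [ 0.511 -0.006  0.091] tray [-0.035  0.014] r 0.511
red8 [0.599 0.015 0.091] tray [0.054 0.028] r 0.599
foot [0.517 0.313 0.014]
foot [0.599 0.333 0.014]
foot [0.582 0.441 0.014]
foot [0.489 0.433 0.014]
susan [ 0.505 -0.399  0.03 ]
pot lid [ 0.545 -0.348  0.137]
grater [ 0.496 -0.464  0.15 ]
jar [ 0.421 -0.37   0.124]
```

Eight squashes. The "top" one, at tray (-.044,.058), sits centrally on four others 65 mm apart, which matches the description of squash5. I'll rise, square the tool and go above the heap.

```bash
python3 -m inch '[[0,0,-0.03,8.59],[0,0,-0.03,8.59],[0,0,-0.03,8.59],[0,0,0,0.2],[0,0,0,0]]' 0.045 40
python3 -m inch '[[0.014,-0.046,0,0],[0.014,-0.046,0,0],[0.014,-0.046,0,0],[0.014,-0.046,0,0],[0.014,-0.046,0,0],[0.014,-0.046,0,0],[0.014,-0.046,0,0],[0.014,-0.046,0,0],[0.014,-0.046,0,0],[0.014,-0.046,0,0],[0.014,-0.046,0,0],[0.014,-0.046,0,0]]'
python3 -m inch '[[0.014,-0.044,0,0],[0.014,-0.044,0,0],[0,0,0,0],[0,0,0,0],[0,0,0,0]]'
python3 - <<'E'
from h import *
print(pose().round(3).tolist()); c=snap("wrist","w1")
m=np.load("tray.npy")
for n,P in dict(top=(.499,.037,.121),cream=(.456,.023,.091),or6=(.544,.047,.091),or4=(.52,.134,.091)).items(): print(n,pix(c,P).round(0))
E
```

```text
t: 0.6
eef_pos: [0.2936, -0.6078, 0.3044]
tool_rot: [0.0, 1.0, -0.001, 0.0]
contact_force: [-0.8, 0.2, 0.2]
gripper_width: 0.527
grasp_force: 0.0
t: 1.8
eef_pos: [0.4626, -0.0546, 0.3028]
tool_rot: [0.0, 1.0, -0.001, -0.001]
contact_force: [0.8, -1.0, 0.4]
gripper_width: 0.527
grasp_force: 0.0
t: 2.3
eef_pos: [0.491, 0.0301, 0.3031]
tool_rot: [0.0, 1.0, -0.002, -0.001]
contact_force: [0.5, -0.6, 0.0]
gripper_width: 0.527
grasp_force: 0.0
[[1.0, -0.004, -0.002, 0.491], [-0.004, -1.0, -0.001, 0.03], [-0.002, 0.001, -1.0, 0.303], [0.0, 0.0, 0.0, 1.0]]
top [[267. 173.]]
cream [[280. 202.]]
or6 [[258. 127.]]
or4 [[182. 149.]]
```

View pics/w1.png

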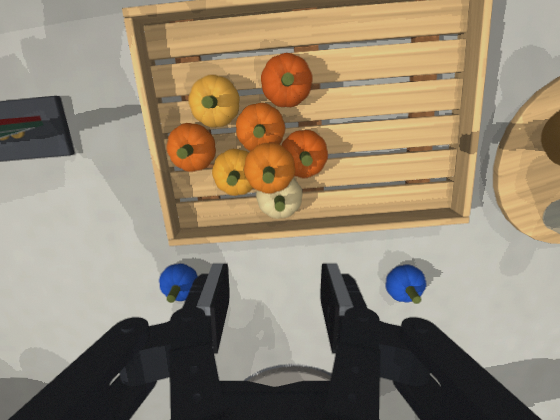

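The wrist view has every stalk top in sight: top (268,174), cream (279,204), or6 (258,130), or4 (184,150), yel5 (208,101), red8 (287,78), or7 (306,158), yel (232,177). All are within 3 px of the prediction.

```bash
cat >> h.py <<'E'
def tray():
    x,y,a=np.load("tray.npy"); c,s=np.cos(a),np.sin(a); return np.array([x,y]),np.array([[c,-s],[s,c]])
def t2w(p): m,Q=tray(); return m+Q@np.array(p)
def w2t(w): m,Q=tray(); return Q.T@(np.array(w)[:2]-m)
E
python3 - <<'E'
from h import *
c=load("w1")
for n,p,z in[("top",(268,174),.118),("cream",(279,204),.091),("or6",(258,130),.091),("or4",(184,150),.091),("yel5",(208,101),.091),("red8",(287,78),.091),("or7",(306,158),.091),("yel",(232,177),.091)]:
    w=world(c,p,z); print(n,w[:2].round(3),w2t(w).round(3))
for p in[(170,243),(124,8),(470,222)]: print("corner tray",w2t(world(c,p,.055)).round(3))
for t in[(-.09,-.14),(0,-.07),(.09,-.14),(.09,.145),(-.095,.15)]: print(t,t2w(t).round(3))
E
```

```text
top [0.497 0.036] [-0.045  0.057]
cream [0.454 0.024] [-0.089  0.048]
or6 [0.541 0.048] [-0.001  0.065]
or4 [0.519 0.132] [-0.016  0.151]
yel5 [0.572 0.101] [0.034 0.116]
red8 [0.594 0.016] [0.05  0.029]
or7 [ 0.509 -0.007] [-0.037  0.013]
yel [0.487 0.079] [-0.052  0.1  ]
corner tray [-0.144  0.202]
corner tray [0.14  0.201]
corner tray [-0.148 -0.206]
(-0.09, -0.14) [ 0.469 -0.164]
(0, -0.07) [ 0.553 -0.087]
(0.09, -0.14) [ 0.648 -0.149]
(0.09, 0.145) [0.625 0.135]
(-0.095, 0.15) [0.44  0.125]
```

```bash
python3 -m inch '[[0.006,-0.006,0.045,0],[0,0,0.05,0],[0,0,0.05,0],[0,0,0.03,0],[0,0,0.02,0],[0,0,0,0],[0,0,0,0]]'
python3 -m inch '[[0,0,0,0],[0,0,0,0],[0,0,0,0],[0,0,0,0],[0,0,-0.03,0],[0,0,-0.04,0],[0,0,0,0],[0,0,0,0]]' 0.0 50
```

```text
t: 3.05
eef_pos: [0.4978, 0.0365, 0.1096]
tool_rot: [0.0, 1.0, -0.002, -0.0]
contact_force: [0.7, 0.8, 0.3]
gripper_width: 0.528
grasp_force: 0.0
t: 3.85
eef_pos: [0.4984, 0.0375, 0.1802]
tool_rot: [0.0, 1.0, -0.002, 0.001]
contact_force: [-0.3, -0.1, -1.2]
gripper_width: -0.001
grasp_force: 0.0
```

```bash
python3 -m inch '[[0,0,-0.05,0],[0,0,-0.05,0],[0,0,0,0],[0,0,0,0]]' 0.045
python3 - <<'E'
from h import *
print(pose().round(3).tolist());c=snap("wrist","w2")
E
```

```text
t: 4.25
eef_pos: [0.4978, 0.0373, 0.2792]
tool_rot: [0.0, 1.0, -0.002, 0.0]
contact_force: [0.5, 0.2, -0.5]
gripper_width: 0.529
grasp_force: 0.0
[[1.0, -0.004, 0.001, 0.498], [-0.004, -1.0, -0.0, 0.037], [0.001, 0.0, -1.0, 0.279], [0.0, 0.0, 0.0, 1.0]]
```

View pics/w2.png

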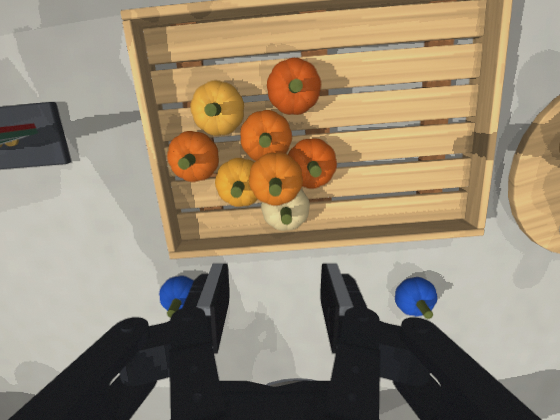

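Nothing moved: the top stalk is at (275,187), so the jaws shut on air. I'll triangulate its height, allowing for a tool-camera offset.

Run:
```python
from h import *
from scipy.optimize import least_squares
f=lambda p:(p[0]/4.301+178-.4,p[1]/4.0+165-.4)
sc,w1,w2=load("scene0"),load("w1"),load("w2")
for z in(.1,.11,.118,.125): print(z,world(sc,f((432,127)),z)[:2].round(3),world(w1,(268,174),z)[:2].round(3),world(w2,(275,187),z)[:2].round(3))
for n,a,b,d in[("top",(432,127),(268,174),(275,187)),("cream",(380,125),(279,204),(285,215)),("or6",(483,190),(258,130),(265,140)),("or7",(387,192),(306,158),(314,170)),("red8",(490,263),(287,78),(295,86))]:
    r=least_squares(lambda P:np.r_[pix(sc,P)[0]-f(a),pix(w1,P)[0]-b,pix(w2,P)[0]-d],[.5,0,.1]); print(n,r.x.round(3),r.fun.round(1))
print(np.array(bot.read_camera("wrist")["hand_eye"]).round(3))
c=w2
print([pix(c,np.r_[(pose()@np.array([0,0,s,1]))[:3]]).round(0).tolist() for s in(0.0001,.014,.1,.2)])
```

```text
0.1 [0.484 0.047] [0.493 0.037] [0.491 0.036]
0.11 [0.491 0.042] [0.495 0.037] [0.494 0.036]
0.118 [0.496 0.039] [0.497 0.036] [0.496 0.036]
0.125 [0.502 0.035] [0.498 0.036] [0.498 0.036]
top [0.497 0.036 0.121] [-0.5 -0.2 -0.1  0.2 -0.1 -0.3]
cream [0.454 0.025 0.087] [-0.1  0.2 -0.4 -0.8  0.3  0.8]
or6 [0.54  0.047 0.087] [-0.6 -0.1  0.4  0.3 -0.5 -0.4]
or7 [ 0.508 -0.006  0.09 ] [-0.6 -0.2 -0.4  0.5  0.2 -0.7]
red8 [0.594 0.016 0.086] [-0.8 -0.1 -0.2  0.6 -0.  -0.7]
[[ 0.002  0.945  0.327  0.085]
 [ 1.    -0.001 -0.001 -0.   ]
 [-0.001  0.327 -0.945 -0.16 ]
 [ 0.     0.     0.     1.   ]]
[[[274.0, 261.0]], [[274.0, 250.0]], [[274.0, 205.0]], [[274.0, 178.0]]]
```

The position was right, so the lift began before the fingers had closed. Retry with a longer wait.

```bash
python3 -m inch '[[0,0.001,0.05,0],[0,0,0.05,0],[0,0,0.04,0],[0,0,0.032,0],[0,0,0,0],[0,0,0,0]]'
python3 -m inch '[[0,0,0,0],[0,0,0,0],[0,0,0,0],[0,0,0,0],[0,0,0,0],[0,0,0,0],[0,0,0,0]]' 0.0 50
```

```text
t: 4.95
eef_pos: [0.4967, 0.0365, 0.1064]
tool_rot: [0.0, 1.0, -0.002, -0.002]
contact_force: [0.1, -0.2, 1.4]
gripper_width: 0.527
grasp_force: 0.0
t: 5.65
eef_pos: [0.4978, 0.0364, 0.1073]
tool_rot: [0.0, 1.0, -0.002, 0.0]
contact_force: [0.6, 0.2, -0.3]
gripper_width: 0.004
grasp_force: 0.0
```

Run:
```python
from h import *
c=snap("side","s3"); d=snap("wrist","w3")
p=pix(c,[.497,.036,.11])[0].astype(int); print(p)
A=cv2.resize(c["img"][p[1]-60:p[1]+40,p[0]-50:p[0]+50],(400,400),interpolation=2); B=cv2.resize(d["img"][120:320,180:380],(400,400),interpolation=2)
cv2.imwrite("pics/c3.png",np.hstack([A,B])[...,::-1])
```

```text
[293 224]
```

View pics/c3.png

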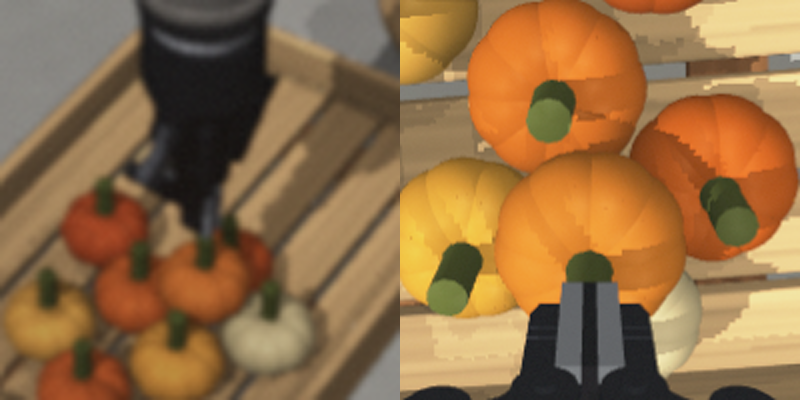

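Run:
```python
from h import *
c=load("w3"); s=load("s3"); T=pose(); print(bot.finger_overhang)
f=lambda x,z:(T@np.array([x,0,z,1]))[:3]
print("stalk top",pix(c,[.497,.036,.121]).round(0),pix(s,[.497,.036,.121]).round(0))
for z in(-.02,-.01,0,.014):print(z,"tool",[pix(c,f(x,z)).round(0).tolist() for x in(-.011,0,.011)],"side",pix(s,f(0,z)).round(0))
```

```text
0.014
stalk top [[275. 275.]] [[293. 221.]]
-0.02 tool [[[274.0, 299.0]], [[274.0, 280.0]], [[274.0, 260.0]]] side [[293. 220.]]
-0.01 tool [[[274.0, 288.0]], [[274.0, 270.0]], [[274.0, 250.0]]] side [[293. 222.]]
0 tool [[[274.0, 278.0]], [[274.0, 261.0]], [[274.0, 242.0]]] side [[293. 225.]]
0.014 tool [[[274.0, 266.0]], [[274.0, 249.0]], [[274.0, 232.0]]] side [[293. 229.]]
```

The visible fingertips (row 261 of the wrist view) end about 20 mm short of where the data put them, so they closed just above the stalk. I'll go lower in steps and watch the force.

```bash
python3 -m inch '[[0,0,0,0],[0,0,0,0],[0,0,0,0],[0,0,0,0],[0,0,0.008,0],[0,0,0.007,0],[0,0,0,0],[0,0,0,0]]' 0.045
python3 -m inch '[[0,0,0,0],[0,0,0,0],[0,0,0,0],[0,0,0,0],[0,0,0,0],[0,0,0,0],[0,0,0,0]]' 0.0 50
```

```text
t: 6.55
eef_pos: [0.4974, 0.0364, 0.0917]
tool_rot: [0.0, 1.0, -0.002, -0.001]
contact_force: [0.0, 0.6, 0.4]
gripper_width: 0.521
grasp_force: 0.0
t: 7.25
eef_pos: [0.498, 0.0365, 0.0924]
tool_rot: [-0.0, 1.0, -0.002, 0.0]
contact_force: [-0.0, 0.9, 3.3]
gripper_width: 0.119
grasp_force: 49.0
```

Gripped. Lift, carry to tray (-.09,-.14), lower.

```bash
python3 -m inch '[[0,0,-0.025,0],[0,0,-0.05,0],[0,0,0,0],[-0.004,0.025,0,0],[-0.006,0.045,0,0],[-0.006,0.045,0,0],[-0.006,0.045,0,0],[-0.006,0.04,0,0],[0,0,0,0],[0,0,0,0]]'
python3 -m inch '[[0,0,0.04,0],[0,0,0.03,0],[0,0,0.022,0],[0,0,0.008,0],[0,0,0,0],[0,0,0,0]]'
```

```text
t: 8.25
eef_pos: [0.4681, -0.1644, 0.1664]
tool_rot: [-0.0, 1.0, -0.003, -0.001]
contact_force: [-0.1, -0.1, -1.3]
gripper_width: 0.122
grasp_force: 49.0
t: 8.85
eef_pos: [0.4699, -0.1629, 0.068]
tool_rot: [0.0, 1.0, -0.001, 0.001]
contact_force: [1.2, 0.0, -1.5]
gripper_width: 0.123
grasp_force: 49.0
```

```bash
python3 -m inch '[[0,0,0.005,0],[0,0,0,0],[0,0,0,0],[0,0,0,0],[0,0,0,0],[0,0,0,0]]' 0.045
python3 -m inch '[[0,0,-0.04,0],[0,0,-0.04,0],[0,0,-0.04,0],[0,0,-0.05,0],[0.01,-0.04,-0.05,0],[0.02,-0.04,0,0],[0.02,-0.04,0,0],[0,-0.04,0,0],[0,0,0,0],[0,0,0,0],[0,0,0,0]]'
cat >> h.py <<'E'
def stalks(c,z=.089):
    """stalk tops (green blobs) inside the tray -> list of (world xy, tray xy, pixel)"""
    h=cv2.cvtColor(c["img"],cv2.COLOR_RGB2HSV); m=cv2.inRange(h,(32,60,40),(60,255,255))
    n,L,st,ce=cv2.connectedComponentsWithStats(m); out=[]
    for i in range(1,n):
        if st[i,4]<25: continue
        u=ce[i]; w=world(c,u,z); t=w2t(w)
        if abs(t[0])<.14 and abs(t[1])<.2: out.append((w[:2].round(3).tolist(),t.round(3).tolist(),u.round(0).tolist(),int(st[i,4])))
    return out
def rep():
    print("TCP",pose()[:3,3].round(3)); c=snap("wrist")
    s=stalks(c); [print(x) for x in s]
    P=np.array([x[1] for x in s]); D=np.hypot(*(P[:,None]-P[None]).transpose(2,0,1))+np.eye(len(P)); print("min d",D.min(1).round(3))
E
python3 -c "from h import *;rep()"
```

```text
t: 9.45
eef_pos: [0.4691, -0.1636, 0.0624]
tool_rot: [0.0, 1.0, -0.002, 0.0]
contact_force: [-0.7, -0.1, -0.0]
gripper_width: 0.526
grasp_force: 0.0
t: 10.55
eef_pos: [0.517, -0.0143, 0.2706]
tool_rot: [0.0, 1.0, -0.003, -0.0]
contact_force: [-1.0, -0.2, 0.3]
gripper_width: 0.527
grasp_force: 0.0
TCP [ 0.517 -0.014  0.271]
([0.594, 0.014], [0.05, 0.027], [245.0, 105.0], 134)
([0.572, 0.099], [0.034, 0.113], [163.0, 129.0], 191)
([0.541, 0.045], [-0.001, 0.062], [217.0, 159.0], 149)
([0.518, 0.13], [-0.016, 0.149], [139.0, 180.0], 189)
([0.51, -0.007], [-0.036, 0.013], [268.0, 187.0], 139)
([0.487, 0.076], [-0.052, 0.098], [192.0, 207.0], 169)
([0.473, -0.159], [-0.086, -0.136], [404.0, 219.0], 179)
([0.456, 0.023], [-0.087, 0.047], [242.0, 233.0], 162)
min d [0.062 0.062 0.06  0.062 0.06  0.062 0.157 0.061]
```

First squash placed at tray (-.086,-.136). Next is or7 → (0,-.07).

```bash
python3 -m inch '[[-0.008,-0.008,0.05,0],[0,0,0.05,0],[0,0,0.05,0],[0,0,0.035,0],[0,0,0.018,0],[0,0,0.008,0],[0,0,0,0],[0,0,0,0]]'
python3 -m inch '[[0,0,0,0],[0,0,0,0],[0,0,0,0],[0,0,0,0],[0,0,0,0],[0,0,0,0],[0,0,0,0]]' 0.0 50
python3 -m inch '[[0,0,-0.03,0],[0,0,-0.05,0],[0,0,0,0],[0.01,0.02,0,0],[0.02,0.04,0,0],[0.014,0.02,0,0],[0,0,0,0],[0,0,0,0]]'
```

```text
t: 11.4
eef_pos: [0.5104, -0.0054, 0.062]
tool_rot: [0.0, 1.0, -0.002, 0.001]
contact_force: [0.7, 0.5, 0.0]
gripper_width: 0.524
grasp_force: 0.0
t: 12.1
eef_pos: [0.5105, -0.0053, 0.062]
tool_rot: [0.0, 1.0, -0.002, 0.001]
contact_force: [-0.4, -2.3, 7.1]
gripper_width: 0.118
grasp_force: 49.0
t: 12.9
eef_pos: [0.5527, -0.085, 0.1403]
tool_rot: [-0.0, 1.0, -0.002, -0.001]
contact_force: [-0.7, 0.3, -1.4]
gripper_width: 0.118
grasp_force: 48.9
```

```bash
python3 -m inch '[[0,0,0.04,0],[0,0,0.028,0],[0,0,0.009,0],[0,0,0,0],[0,0,0,0]]'
python3 -m inch '[[0,0,0,0],[0,0,0,0],[0,0,0,0],[0,0,0,0],[0,0,0,0],[0,0,-0.04,0],[0,0,-0.05,0],[0,0,-0.05,0],[0,0,-0.05,0],[0.02,-0.05,-0.02,0],[0.02,-0.05,0,0],[0,0,0,0]]' 0.045
python3 -m inch '[[0,0,0,0],[0,0,0,0]]'
python3 -c "from h import *;rep()"
```

```text
t: 13.4
eef_pos: [0.5534, -0.084, 0.0646]
tool_rot: [-0.0, 1.0, -0.001, 0.0]
contact_force: [-0.5, 0.9, -0.8]
gripper_width: 0.122
grasp_force: 49.2
t: 14.6
eef_pos: [0.591, 0.0135, 0.2728]
tool_rot: [-0.002, 1.0, 0.003, 0.002]
contact_force: [0.2, 1.0, -1.0]
gripper_width: 0.526
grasp_force: 0.0
t: 14.8
eef_pos: [0.589, 0.0034, 0.2708]
tool_rot: [0.0, 1.0, -0.002, -0.001]
contact_force: [0.4, -0.1, -1.0]
gripper_width: 0.526
grasp_force: 0.0
TCP [0.589 0.003 0.271]
([0.597, 0.015], [0.053, 0.028], [263.0, 173.0], 136)
([0.574, 0.099], [0.037, 0.113], [186.0, 194.0], 167)
([0.554, -0.083], [0.002, -0.067], [352.0, 211.0], 157)
([0.543, 0.046], [0.002, 0.063], [236.0, 220.0], 152)
([0.521, 0.13], [-0.014, 0.149], [163.0, 239.0], 167)
([0.491, 0.078], [-0.048, 0.099], [211.0, 262.0], 124)
([0.474, -0.159], [-0.084, -0.136], [410.0, 274.0], 180)
([0.458, 0.023], [-0.085, 0.047], [258.0, 286.0], 168)
min d [0.062 0.061 0.108 0.061 0.06  0.06  0.11  0.064]
```

```bash
python3 -m inch '[[0.006,-0.012,0.05,0],[0,0,0.05,0],[0,0,0.05,0],[0,0,0.035,0],[0,0,0.018,0],[0,0,0.007,0],[0,0,0,0],[0,0,0,0]]'
python3 -m inch '[[0,0,0,0],[0,0,0,0],[0,0,0,0],[0,0,0,0],[0,0,0,0],[0,0,0,0],[0,0,0,0]]' 0.0 50
python3 -m inch '[[0,0,-0.03,0],[0,0,-0.05,0],[0,0,0,0],[0.013,0.04,0,0],[0.013,0.042,0,0],[0.014,0.042,0,0],[0.013,0.04,0,0],[0,0,0,0],[0,0,0,0]]'
```

```text
t: 15.65
eef_pos: [0.5963, 0.0158, 0.0643]
tool_rot: [0.0, 1.0, -0.002, 0.001]
contact_force: [0.2, 0.9, 0.3]
gripper_width: 0.526
grasp_force: 0.0
t: 16.35
eef_pos: [0.5963, 0.016, 0.0644]
tool_rot: [0.0, 1.0, -0.002, 0.001]
contact_force: [0.4, -0.7, 6.4]
gripper_width: 0.118
grasp_force: 48.9
t: 17.25
eef_pos: [0.6474, -0.1493, 0.1424]
tool_rot: [-0.0, 1.0, -0.003, -0.0]
contact_force: [0.1, 0.7, -2.0]
gripper_width: 0.117
grasp_force: 48.9
```

```bash
python3 -m inch '[[0,0,0.04,0],[0,0,0.028,0],[0,0,0.01,0],[0,0,0,0],[0,0,0,0]]'
python3 -m inch '[[0,0,0,0],[0,0,0,0],[0,0,0,0],[0,0,0,0],[0,0,0,0],[0,0,-0.04,0],[0,0,-0.05,0],[0,0,-0.05,0],[0,0,-0.05,0]]' 0.045
python3 -m inch '[[-0.015,-0.05,0,0],[-0.015,-0.05,0,0],[-0.015,-0.05,0,0],[-0.015,-0.05,0,0],[-0.015,-0.05,0,0],[0,0,0,0],[0,0,0,0],[0,0,0,0]]'
python3 -c "from h import *;rep()"
```

```text
t: 17.75
eef_pos: [0.6482, -0.1463, 0.0658]
tool_rot: [-0.0, 1.0, -0.001, 0.0]
contact_force: [0.6, 0.0, -0.1]
gripper_width: 0.115
grasp_force: 48.9
t: 18.65
eef_pos: [0.6474, -0.1478, 0.2572]
tool_rot: [-0.0, 1.0, -0.002, -0.0]
contact_force: [1.3, -0.9, 0.1]
gripper_width: 0.525
grasp_force: 0.0
t: 19.45
eef_pos: [0.5771, 0.0903, 0.255]
tool_rot: [0.0, 1.0, -0.003, 0.0]
contact_force: [-0.3, -0.8, -0.5]
gripper_width: 0.523
grasp_force: 0.0
TCP [0.577 0.09  0.255]
([0.647, -0.139], [0.09, -0.13], [509.0, 114.0], 316)
([0.574, 0.102], [0.037, 0.117], [262.0, 187.0], 157)
([0.554, -0.08], [0.002, -0.064], [435.0, 205.0], 220)
([0.543, 0.049], [0.002, 0.066], [313.0, 215.0], 163)
([0.521, 0.134], [-0.014, 0.152], [234.0, 235.0], 172)
([0.49, 0.08], [-0.049, 0.102], [283.0, 261.0], 170)
([0.475, -0.156], [-0.083, -0.132], [489.0, 270.0], 232)
min d [0.11  0.062 0.109 0.062 0.061 0.061 0.109]
```

```bash
python3 -m inch '[[-0.004,-0.011,0.05,0],[0,0,0.05,0],[0,0,0.045,0],[0,0,0.03,0],[0,0,0.012,0],[0,0,0.005,0],[0,0,0,0],[0,0,0,0]]'
python3 -m inch '[[0,0,0,0],[0,0,0,0],[0,0,0,0],[0,0,0,0],[0,0,0,0],[0,0,0,0],[0,0,0,0]]' 0.0 50
python3 -m inch '[[0,0,-0.03,0],[0,0,-0.05,0],[0,0,0,0],[0.026,-0.017,0,0],[0.026,-0.017,0,0],[0,0,0,0],[0,0,0,0]]'
```

```text
t: 20.3
eef_pos: [0.5744, 0.1026, 0.0662]
tool_rot: [-0.0, 1.0, -0.002, 0.001]
contact_force: [-0.1, 0.5, -0.3]
gripper_width: 0.53
grasp_force: 0.0
t: 21.0
eef_pos: [0.5737, 0.1029, 0.0656]
tool_rot: [-0.0, 1.0, -0.002, 0.001]
contact_force: [-1.8, 0.1, 6.9]
gripper_width: 0.115
grasp_force: 48.8
t: 21.7
eef_pos: [0.6245, 0.1366, 0.1434]
tool_rot: [0.0, 1.0, -0.001, -0.001]
contact_force: [-0.1, -0.3, -1.5]
gripper_width: 0.12
grasp_force: 49.0
```

Place, then on to yel at (.488,.079).

```bash
python3 -m inch '[[0,0,0.04,0],[0,0,0.028,0],[0,0,0.009,0],[0,0,0,0],[0,0,0,0]]'
python3 -m inch '[[0,0,0,0],[0,0,0,0],[0,0,0,0],[0,0,0,0],[0,0,0,0],[0,0,-0.04,0],[0,0,-0.05,0],[0,0,-0.05,0],[0,0,-0.05,0]]' 0.045
python3 -m inch '[[-0.045,0.018,0,0],[-0.045,0.019,0,0],[-0.045,0.018,0,0],[0,0,0,0],[0,0,0,0],[0,0,0,0]]'
python3 -c "from h import *;rep()"
```

```text
t: 22.2
eef_pos: [0.6248, 0.1359, 0.0679]
tool_rot: [0.0, 1.0, -0.002, 0.0]
contact_force: [-0.2, -0.1, -0.7]
gripper_width: 0.109
grasp_force: 49.0
t: 23.1
eef_pos: [0.6247, 0.1363, 0.2594]
tool_rot: [-0.0, 1.0, -0.002, -0.0]
contact_force: [1.5, 0.3, -0.8]
gripper_width: 0.525
grasp_force: 0.0
t: 23.7
eef_pos: [0.491, 0.0823, 0.258]
tool_rot: [-0.0, 1.0, -0.002, 0.001]
contact_force: [0.2, -0.5, -0.3]
gripper_width: 0.523
grasp_force: 0.0
TCP [0.491 0.082 0.258]
([0.644, -0.14], [0.087, -0.13], [518.0, 20.0], 390)
([0.621, 0.134], [0.086, 0.145], [217.0, 46.0], 207)
([0.551, -0.081], [-0.001, -0.064], [440.0, 125.0], 241)
([0.54, 0.049], [-0.001, 0.066], [308.0, 135.0], 145)
([0.518, 0.134], [-0.017, 0.152], [223.0, 158.0], 161)
([0.486, 0.08], [-0.052, 0.102], [276.0, 188.0], 153)
([0.472, -0.156], [-0.086, -0.132], [497.0, 201.0], 254)
([0.455, 0.026], [-0.088, 0.05], [327.0, 216.0], 173)
min d [0.11  0.103 0.109 0.062 0.061 0.061 0.109 0.063]
```

```bash
python3 -m inch '[[-0.004,0.002,0.05,0],[0,0,0.05,0],[0,0,0.045,0],[0,0,0.032,0],[0,0,0.013,0],[0,0,0.007,0],[0,0,0,0],[0,0,0,0]]'
python3 -m inch '[[0,0,0,0],[0,0,0,0],[0,0,0,0],[0,0,0,0],[0,0,0,0],[0,0,0,0],[0,0,0,0]]' 0.0 50
python3 -m inch '[[0,0,-0.03,0],[0,0,-0.05,0],[0,0,0,0],[-0.023,-0.022,0,0],[-0.023,-0.022,0,0],[0,0,0,0],[0,0,0,0]]'
```

```text
t: 24.55
eef_pos: [0.4873, 0.0803, 0.062]
tool_rot: [-0.0, 1.0, -0.002, 0.001]
contact_force: [1.4, 0.0, -0.2]
gripper_width: 0.529
grasp_force: 0.0
t: 25.25
eef_pos: [0.4867, 0.0801, 0.0617]
tool_rot: [-0.0, 1.0, -0.002, 0.001]
contact_force: [-1.0, 0.5, 7.5]
gripper_width: 0.12
grasp_force: 48.8
t: 25.95
eef_pos: [0.4397, 0.124, 0.1406]
tool_rot: [0.0, 1.0, -0.001, 0.0]
contact_force: [0.4, -0.8, -0.8]
gripper_width: 0.119
grasp_force: 49.0
```

```bash
python3 -m inch '[[0,0,0.04,0],[0,0,0.028,0],[0,0,0.009,0],[0,0,0,0],[0,0,0,0]]'
python3 -m inch '[[0,0,0,0],[0,0,0,0],[0,0,0,0],[0,0,0,0],[0,0,0,0],[0,0,-0.04,0],[0,0,-0.05,0],[0,0,-0.05,0],[0,0,-0.05,0],[0,0,-0.05,0]]' 0.045
python3 -m inch '[[0.02,0.045,-0.02,0],[0.02,0.045,-0.02,0],[0.02,0.045,0,0],[0,0,0,0],[0,0,0,0],[0,0,0,0]]'
python3 -c "
from h import *;rep();snap('wrist','w4')
c=snap('scene','sc4');cv2.imwrite('pics/c4.png',cv2.resize(c['img'][150:310,180:420],(800,533),interpolation=2)[...,::-1])"
```

```text
t: 26.45
eef_pos: [0.4408, 0.1238, 0.0641]
tool_rot: [-0.0, 1.0, -0.002, 0.0]
contact_force: [-0.4, 0.7, -1.1]
gripper_width: 0.118
grasp_force: 53.3
t: 27.45
eef_pos: [0.4394, 0.1239, 0.3059]
tool_rot: [0.0, 1.0, -0.002, 0.0]
contact_force: [2.1, 0.6, -0.4]
gripper_width: 0.528
grasp_force: 0.0
t: 28.05
eef_pos: [0.4966, -0.0045, 0.341]
tool_rot: [-0.0, 1.0, -0.001, -0.0]
contact_force: [0.4, -0.2, 0.5]
gripper_width: 0.525
grasp_force: 0.0
TCP [ 0.497 -0.005  0.341]
([0.644, -0.144], [0.087, -0.134], [396.0, 39.0], 164)
([0.621, 0.132], [0.086, 0.142], [157.0, 62.0], 155)
([0.551, -0.084], [-0.001, -0.067], [339.0, 123.0], 105)
([0.54, 0.046], [-0.002, 0.063], [233.0, 132.0], 91)
([0.517, 0.131], [-0.017, 0.15], [166.0, 151.0], 116)
([0.472, -0.16], [-0.087, -0.136], [393.0, 186.0], 118)
([0.455, 0.023], [-0.089, 0.047], [253.0, 199.0], 105)
([0.439, 0.119], [-0.097, 0.145], [181.0, 210.0], 109)
min d [0.111 0.103 0.11  0.088 0.08  0.11  0.088 0.08 ]
```

View pics/w4.png

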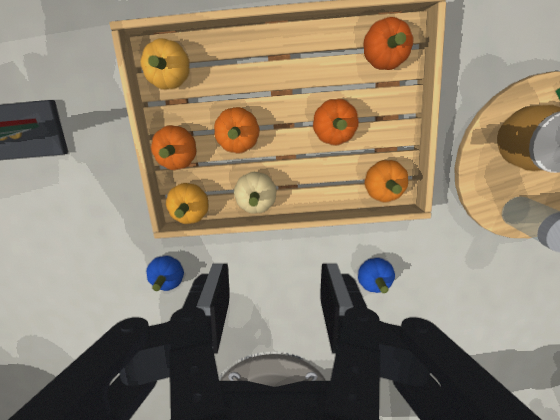

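View pics/c4.png

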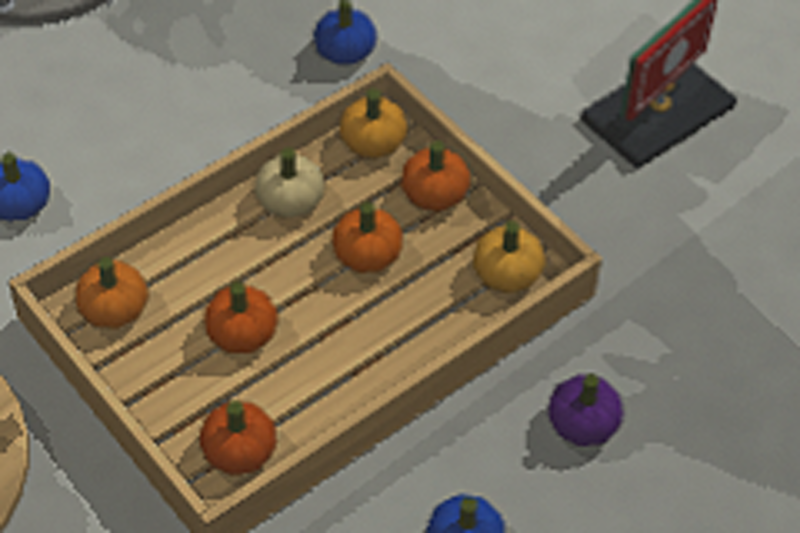

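All eight lie apart, minimum 80 mm centre to centre, with every corner occupied. Next is the sign at scene crop (660,95); its red face is toward the room. I'll go above it and look.

```bash
python3 -m inch '[[0,-0.045,0,0],[0,-0.045,0,0],[0,-0.045,0,0],[0,-0.045,0,0],[0,-0.045,0,0],[0,-0.045,0,0],[0,-0.045,0,0],[0,-0.045,0,0],[0,0,0,0],[0,0,0,0],[0,0,0,0]]'
python3 -c "
from h import *
c=snap('wrist','w5');print(pose().round(3).tolist(),np.round(bot.get_obs()['q'],2))
p=pix(c,[.547,.38,.1])[0].round().astype(int);print(p)
x0,y0=max(p[0]-100,0),max(p[1]-75,0);print(x0,y0)
cv2.imwrite('pics/c5.png',cv2.resize(c['img'][y0:y0+150,x0:x0+200],(800,600),interpolation=2)[...,::-1])"
```

```text
t: 29.3
eef_pos: [0.4986, 0.3533, 0.3412]
tool_rot: [0.001, 1.0, -0.002, 0.0]
contact_force: [0.7, -0.1, 0.3]
gripper_width: 0.527
grasp_force: 0.0
[[1.0, -0.005, 0.0, 0.499], [-0.005, -1.0, -0.001, 0.353], [0.0, 0.001, -1.0, 0.341], [0.0, 0.0, 0.0, 1.0]] [-0.24  0.35 -0.63  1.51  0.21  1.35 -2.47]
[251 129]
151 54
```

View pics/c5.png

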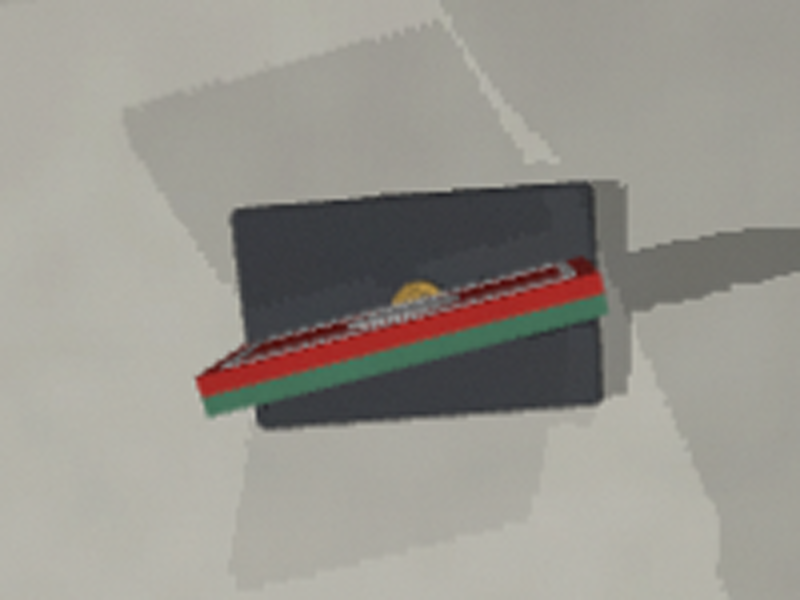

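Sign crop: foot corners (232,208), (592,183), (603,402), (260,428). The board's top edge runs (202,395)–(605,291) and is slightly skewed to the foot, red forward.

Run:
```python
from h import *
c=load("w5"); g=lambda p:(p[0]/4+151-.4,p[1]/4+54-.4)
F=np.array([world(c,g(p),.014)[:2] for p in[(232,208),(592,183),(603,402),(260,428)]]);print(F.round(3),F.mean(0).round(3))
y=F[0]-F[1]+F[3]-F[2]; x=F[1]-F[2]+F[0]-F[3]; A=lambda v:np.degrees(np.arctan2(v[1],v[0]))
print("len",np.linalg.norm(y)/2,np.linalg.norm(x)/2,"yaw foot from y",A(y)-90,"from x",A(x))
B=np.array([world(c,g(p),.12)[:2] for p in[(202,395),(605,291)]]);print("board",B.round(3),B.mean(0).round(3),np.linalg.norm(B[0]-B[1]),A(B[0]-B[1])-90)
```

```text
[[0.572 0.446]
 [0.58  0.318]
 [0.503 0.312]
 [0.493 0.441]] [0.537 0.379]
len 0.12824738563612176 0.07839337175344292 yaw foot from y 3.8680850383765772 from x 4.039791177010537
board [[0.523 0.438]
 [0.552 0.321]] [0.537 0.38 ] 0.11998406510951697 14.012048939919168
```

```bash
python3 -m inch '[[0.038,-0.026,0,0],[0,0,0,-8.59],[0,0,0,-8.59],[0,0,0,-8.59],[0,0,0,-8.59],[0,0,0,-8.59],[0,0,0,-8.59],[0,0,0,-8.59],[0,0,0,-8.59],[0,0,0,-8.59],[0,0,0,-8.59],[0,0,0,-8.59]]'
python3 -m inch '[[0,0,0,-8.59],[0,0,0,-0.9],[0,0,0,0],[0,0,0,0],[0,0,0,0]]'
python3 -c "
from h import *
T=pose();print(T.round(3).tolist(),np.degrees(np.arctan2(T[1,0],T[0,0])),np.round(bot.get_obs()['q'],2)); print('tool err',T[:3,:3].T@(np.array([.537,.38,.09])-T[:3,3]))"
```

```text
t: 30.55
eef_pos: [0.5374, 0.3781, 0.3415]
tool_rot: [0.001, 0.679, 0.734, -0.0]
contact_force: [0.4, 0.3, 0.2]
gripper_width: 0.525
grasp_force: 0.0
t: 31.05
eef_pos: [0.5366, 0.3797, 0.3414]
tool_rot: [0.0, 0.618, 0.786, 0.0]
contact_force: [-1.0, -0.2, 0.1]
gripper_width: 0.526
grasp_force: 0.0
[[-0.236, 0.972, 0.0, 0.537], [0.972, 0.236, -0.0, 0.38], [-0.0, 0.0, -1.0, 0.341], [0.0, 0.0, 0.0, 1.0]] 103.65642946846945 [-0.08  0.53 -0.98  1.39  0.44  1.45 -0.8 ]
tool err [0.00025275 0.00032281 0.25143281]
```

```bash
python3 -m inch '[[0,0,0.05,0],[0,0,0.05,0],[0,0,0.05,0],[0,0,0.05,0],[0,0,0.03,0],[0,0,0.02,0],[0,0,0,0],[0,0,0,0]]'
python3 -m inch '[[0,0,0,0],[0,0,0,0],[0,0,0,0],[0,0,0,0],[0,0,0,0],[0,0,0,0],[0,0,0,0]]' 0.0 30
python3 -c "
from h import *
print(np.round(bot.get_obs()['q'],2))"
```

```text
t: 31.85
eef_pos: [0.5371, 0.3809, 0.0926]
tool_rot: [0.0, 0.617, 0.787, 0.001]
contact_force: [-0.2, 0.4, 0.0]
gripper_width: 0.525
grasp_force: 0.0
t: 32.55
eef_pos: [0.5364, 0.3806, 0.0933]
tool_rot: [0.0, 0.617, 0.787, 0.001]
contact_force: [-2.4, -2.6, 6.3]
gripper_width: 0.131
grasp_force: 31.6
[-0.13  0.74 -0.87  1.66  0.63  1.05 -0.95]
```

Gripped the board. Turn 170° anticlockwise.

```bash
python3 -m inch '[[0,0,0,-8],[0,0,0,-8.5],[0,0,0,-8.5],[0,0,0,-8.5],[0,0,0,-8.5],[0,0,0,-8.5],[0,0,0,-8.5],[0,0,0,-8.5],[0,0,0,-8.5],[0,0,0,-8.5]]'
python3 -c "
from h import *
T=pose();o=bot.get_obs();print(np.degrees(np.arctan2(T[1,0],T[0,0]))%360,np.round(o['q'],2),np.round(o['torque'],2))"
```

```text
t: 33.55
eef_pos: [0.5361, 0.3802, 0.0933]
tool_rot: [0.0, -0.075, 0.997, -0.0]
contact_force: [-4.0, -3.6, 7.7]
gripper_width: 0.127
grasp_force: 31.7
188.62903013996936 [ 0.01  0.88 -1.15  1.65  0.86  1.2   0.38] [-0.65  0.92 -0.07]
```

```bash
python3 -m inch '[[0,0,0,-8.5],[0,0,0,-8.5],[0,0,0,-8.5],[0,0,0,-8.5],[0,0,0,-8.5],[0,0,0,-8.5],[0,0,0,-8.5],[0,0,0,-8.5],[0,0,0,-8.5],[0,0,0,-8.5],[0,0,0,0],[0,0,0,0]]'
python3 -c "
from h import *
T=pose();o=bot.get_obs();print(np.degrees(np.arctan2(T[1,0],T[0,0]))%360,np.round(o['q'],2),np.round(o['torque'],2))"
```

```text
t: 34.75
eef_pos: [0.5366, 0.3798, 0.0933]
tool_rot: [-0.0, 0.727, -0.687, 0.0]
contact_force: [-2.2, -3.9, 8.3]
gripper_width: 0.126
grasp_force: 31.8
273.26483472203984 [ 0.08  1.02 -1.35  1.64  1.02  1.34  1.76] [-0.85  0.74  0.02]
```

```bash
python3 -m inch '[[0,0,0,0],[0,0,0,0],[0,0,0,0],[0,0,0,0],[0,0,0,0],[0,0,-0.03,0],[0,0,-0.05,0],[0,0,-0.05,0],[0,0,-0.05,0],[0,0,-0.05,0],[0,0,0,0]]' 0.045
python3 -m inch '[[-0.04,0,0,0],[-0.04,0,0,0],[-0.04,0,0,0],[-0.02,0,0,0],[0,0,0,0],[0,0,0,0]]'
python3 -c "
from h import *
w=snap('wrist','w6')
s=snap('scene','sc6'); a=cv2.resize(s['img'][140:310,180:420],(800,567),interpolation=2)
b=w['img']
cv2.imwrite('pics/c6.png',a[...,::-1]);print(pose()[:3,3].round(3))"
```

```text
t: 35.85
eef_pos: [0.5366, 0.3834, 0.3297]
tool_rot: [-0.006, 0.727, -0.686, 0.0]
contact_force: [-0.4, 0.4, 0.5]
gripper_width: 0.527
grasp_force: 0.0
t: 36.45
eef_pos: [0.5281, 0.52, 0.3205]
tool_rot: [0.0, 0.727, -0.686, 0.0]
contact_force: [1.0, -0.5, -0.4]
gripper_width: 0.524
grasp_force: 0.0
[0.529 0.519 0.321]
```

View pics/c6.png

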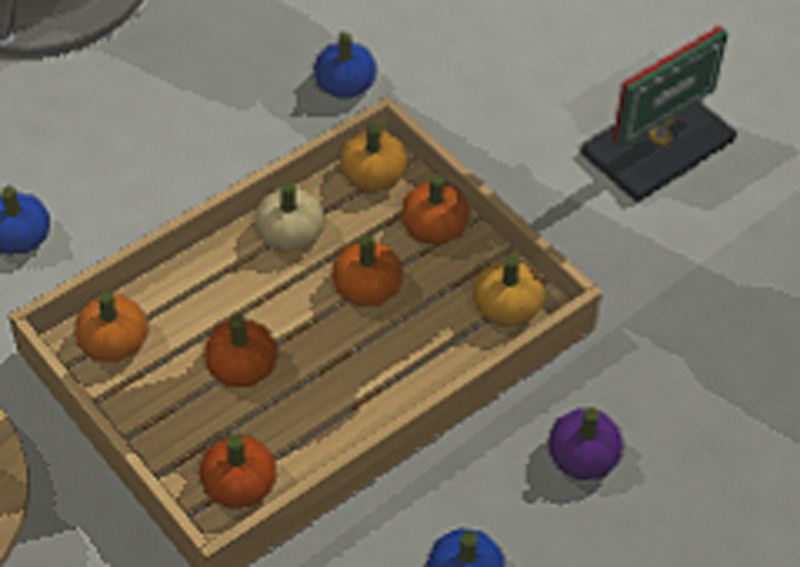

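View pics/w6.png

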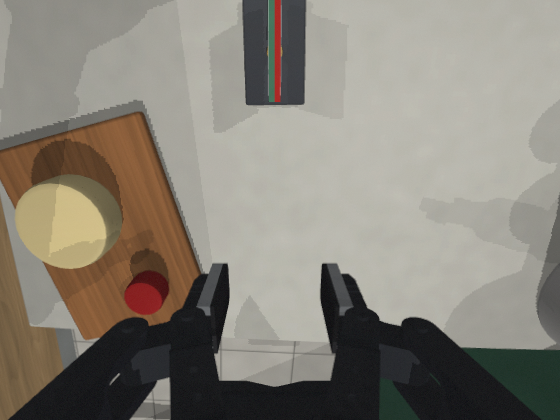

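The green face points to the room (left in the wrist view), and the board's strip at (268–282, 0–103) is parallel to the foot. The squashes have not moved since the last picture, all eight spread out. Handing in.

```bash
python3 -c "
from station import bot
print(bot.hand_in())"
```

```text
the job is handed in; nothing more can be done
None
```

The job is handed in, with no verdict returned: the pictures show all eight squashes spread in one layer to the four corners (closest pair about 80 mm centre to centre) and the sign's green face to the room, squared with its foot; the arm went nowhere near the lazy susan, though I took no closing picture of it.

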